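# Find the box key that fits the clamp nut

### The arm

A 6-joint arm with a two-finger parallel gripper is mounted at the origin on the work surface. World frame = base frame: x ahead of the robot, y to its left, z up, the work surface at z = 0. Lengths are in m, angles in rad, forces in N, time in s.
With the tool pointing down it reaches from about 0.375 to 0.9 m from the base axis. Payload 3.1 kg.
Tool frame: the origin (TCP) lies midway between the tips of the shut fingers; the grasp point (between the pads) lies 19 mm behind it (manip.grasp_offset is the distance from the TCP to the grasp point, in m); z points along the fingers, y is the line along which they close (so a half turn about z gives the same grasp; the last joint's range is limited). The gripper opens to 85 mm and grips with 20 to 120 N. Pads are 22 mm wide; open, the fingers measure 114 mm over their backs; the gripper's body (76 mm by 85 mm) begins 54 mm behind the grasp point. The pads swing forward as they close: fully open they stand 13 mm farther back than shut.
Start: joints at [1.067, 0.527, 1.433, -0, 1.181, -0.178], TCP at [0.2, 0.592, 0.231] pointing down, gripper open.
Joint ranges: [-3.08, 3.08], [-0.75, 2.2], [0.22, 2.44], [-1.43, 4.57], [0, 2.65], [-2.85, 2.85]. Speed limits (rad/s): [2.79, 2.79, 3.14, 3.14, 3.14, 3.14].

### API

Orientations are given as a unit quaternion [x, y, z, w].
In Python, from station import sensors, cams, order, manip gives the robot as it stands.
- The arm moves only by the tool move_arm, never from a script. Its argument "targets" is a list of rows, each an object of numbers: "dx", "dy", "dz": the shift along the world's x, y, z normalised to -1 to 1, where 1 is 25 mm; "rx", "ry", "rz": the turn, a rotation vector about the world's x, y, z normalised to -1 to 1, where 1 is 30 degrees. A call has exactly 10 rows; each row shifts and turns the commanded pose from where the row before left it; what a row does not reach is not made up. A row lasts 1/8 s, in which the tool goes at most 62.5 mm and 10.7 degrees, less where a joint would pass 70% of its speed; a pose out of reach is approached as far as the arm can. A call with a number of a shift or a turn outside -1 to 1 is refused whole. A call with a gripper value outside its range is refused whole. "claw" is the opening in per cent of the stroke, from 0 (shut) to 100 (fully open), set as the call begins (left out, the last holds). The fingers move at their own pace and stop on an object; "newtons" is the grip in N (left out, the last holds). Time passes only in rows, so rows that do not move let the fingers close, or fill a call up. It gives the time, the measured TCP pose, the force, the opening and the grip force at its end, in the units of the state.
- sensors.sense(): the state, without advancing time (a new reading comes with each control period).
- cams.snapshot(name): name is "scene" or "top" or "wrist"; returns the picture (384x512x3 uint8, red, green, blue); there is no depth.
- cams.camera_model(name): a dict with "fx", "fy", "cx", "cy" (pixels), "extrinsics" (4x4, takes a point from world to camera coordinates). Camera axes: x right, y down, z forward; pixel columns grow to the right and rows downward; lengths in m; the calibration is good to about 2 mm. A picture is of the moment at which its call begins: read the wrist's pose just before it. camera_model takes no time and is no camera call; for the wrist camera it gives the pose at the moment of the call.
- order.sign_off(): hands the job in; it is judged then, once.
The state is a dict: "t": time; "q": joint angles; "qd": joint speeds; "tau": joint torques, N m; "tcp_pos": TCP position; "tool_rot": TCP orientation; "force": force on the tool from outside, world axes, zero at the start; "ft_torque": the same for the moment, N m; "finger_gap": opening from 0.0 (shut) to 1.0 (fully open); "gripper_force": force on a finger pad.
Only numpy, scipy, OpenCV 4.12 (cv2) and the standard library are available. Lean on these libraries where they do the work, as an engineer would, in place of code of your own. Each camera call takes 0.05 s, during which the arm holds its last target. There are 200 camera calls.

### The job

The carving stand on the pink mat is clamped by a brass cap nut down in its steel cup. Try the T-handled box keys from the wooden rack on that nut until you find the one that fits, push it fully home over the nut and finish there, still gripping its handle; the other two keys must end hanging upright in the rack's holes. Do not tip any key over, and do not shift or knock over the jars, mug, hearts and carved animal standing about.

Things in the scene. Friction and masses are not known exactly. Their poses are not given: they have to be found in the camera images.
- mat_center (a point): Centre of the flat pink mat (200 by 290 mm, 1 mm thick) lying on the table. One of the three stands is on it, its nut within 130 mm of this point; the other two stands wait at the table's far edge, over 170 mm away. Nuts and cups differ in size from stand to stand (nuts 14 to 26 mm across flats); each takes one key only.
- stand_cat_nut (a point): Foot of the tight brass hex nut of the fixed turquoise stand with a pink cat, on the nut's axis, 18 mm above the table. Hexagon 12 mm tall (two flats face +x and -x) plus 4 mm cone; in a steel cup 20 mm deep, flared lip to 24 mm above this point. Base: 90 mm along x, from +45 to -155 mm along y. Carving at y = -108 mm, to 145 mm above the table.
- stand_bird_nut (a point): Foot of the tight brass hex nut of the fixed turquoise stand with a blue bird, on the nut's axis, 18 mm above the table. Hexagon 12 mm tall (two flats face +x and -x) plus 4 mm cone; in a steel cup 20 mm deep, flared lip to 24 mm above this point. Base: 90 mm along x, from +45 to -155 mm along y. Carving at y = -108 mm, to 145 mm above the table.
- stand_fish_nut (a point): Foot of the tight brass hex nut of the fixed turquoise stand with a purple fish, on the nut's axis, 18 mm above the table. Hexagon 12 mm tall (two flats face +x and -x) plus 4 mm cone; in a steel cup 20 mm deep, flared lip to 24 mm above this point. Base: 90 mm along x, from +45 to -155 mm along y. Carving at y = -108 mm, to 145 mm above the table.
- rack: Fixed wooden rack block, 85 mm (x) by 262 mm (y) by 45 mm tall, origin under its centre. Three through-holes of 46 mm diameter at y = -85, 0 and +85 mm on its centre line; a key hangs in each by its collar, in any order, its handle bar roughly along the rack's length and its handle centre 90 mm above the table.
- key_pink_grip (a point): Centre of the pink T-handle of a loose upright steel box key (socket), 0.18 to 0.29 kg; z up. Bar 60 mm along y, 18 mm along x (pinch from above), 22 mm tall. Below it: shaft 16 mm thick, 28 mm long; collar 62 mm across, 6 mm thick; hexagonal tube 32 mm long, up to 39 mm wide, its open mouth 77 mm below this point. Which key fits which nut is not told; outwardly alike above the collar.
- key_pink: The pink key; origin at the centre of its mouth, z up. Two inner flats face +x and -x: it goes over a nut at the nut's yaw or any 60 degrees from it (slack about 8 degrees). The fitting key goes down until its mouth stands on the cup's floor at the nut's foot (1 mm play each side); a wrong one stops 12 mm or more higher, on the nut (too small) or on the cup's lip (too large).
- key_blue_grip (a point): Centre of the blue T-handle of a loose upright steel box key (socket), 0.18 to 0.29 kg; z up. Bar 60 mm along y, 18 mm along x (pinch from above), 22 mm tall. Below it: shaft 16 mm thick, 28 mm long; collar 62 mm across, 6 mm thick; hexagonal tube 32 mm long, up to 39 mm wide, its open mouth 77 mm below this point. Which key fits which nut is not told; outwardly alike above the collar.
- key_blue: The blue key; origin at the centre of its mouth, z up. Two inner flats face +x and -x: it goes over a nut at the nut's yaw or any 60 degrees from it (slack about 8 degrees). The fitting key goes down until its mouth stands on the cup's floor at the nut's foot (1 mm play each side); a wrong one stops 12 mm or more higher, on the nut (too small) or on the cup's lip (too large).
- key_green_grip (a point): Centre of the green T-handle of a loose upright steel box key (socket), 0.18 to 0.29 kg; z up. Bar 60 mm along y, 18 mm along x (pinch from above), 22 mm tall. Below it: shaft 16 mm thick, 28 mm long; collar 62 mm across, 6 mm thick; hexagonal tube 32 mm long, up to 39 mm wide, its open mouth 77 mm below this point. Which key fits which nut is not told; outwardly alike above the collar.
- key_green: The green key; origin at the centre of its mouth, z up. Two inner flats face +x and -x: it goes over a nut at the nut's yaw or any 60 degrees from it (slack about 8 degrees). The fitting key goes down until its mouth stands on the cup's floor at the nut's foot (1 mm play each side); a wrong one stops 12 mm or more higher, on the nut (too small) or on the cup's lip (too large).
- jar_orange: Orange paint jar, 48 mm across, 55 mm tall; origin under its centre. Bystander.
- jar_blue: Blue paint jar, 48 mm across, 55 mm tall; origin under its centre. Bystander.
- brush_mug: Blue ceramic mug, 76 mm across, 90 mm tall; origin under its centre. Bystander.
- heart_red: Small red wooden heart lying flat, about 55 by 60 mm, 14 mm thick; origin under its middle. Bystander.
- heart_purple: Small purple wooden heart lying flat, about 55 by 60 mm, 14 mm thick. Bystander.
- dog: Orange and blue carved animal, 45 by 115 mm, 110 mm tall; origin under its middle. Bystander.
There are look-alikes about, which are no part of the job. Leave any orange look-alike of the key_pink alone.

How it is judged:
By the outcome, as a careful person would: the job done as asked, in the order asked, and still so for the second after the job is handed in, while the arm keeps its last pose, push and grip.
It also fails if it takes over 72 s, if anything falls off the work surface, if the arm or the gripper's body presses on something with over 40 N, if the wrist force passes 120 N, or if a joint passes its speed limit or range.

## Working session

There is one attempt and no reset: what is moved stays moved. The work goes in short steps, Python scripts to look and compute and a tool call to move; the robot and the scene stay as the last step left them, time stands still between calls to the robot, and variables do not carry over. Pictures are saved under pics/ and viewed, at most 10 in all, crops included, and the job is handed in when it is done.

Besides the shell and the picture viewer there is one more tool, called after "Call:" as name(argument=value, ...) on one line, values as JSON. move_arm: Moves the arm, as the interface text tells. Scaled input: -1 to 1 covers 25 mm each way for a shift and 30 degrees each way for a turn. Its arguments: {"type":"object","properties":{"targets":{"type":"array"},"claw":{"type":"number"},"newtons":{"type":"number"}},"required":["targets"]}

```bash
mkdir -p pics; ls; python3 - <<'E'
from station import sensors, cams, manip
import cv2,numpy as np
print(sensors.sense()); print(manip.grasp_offset)
for n in ["scene","top","wrist"]:
    m=cams.camera_model(n); print(n,m)
    cv2.imwrite(f"pics/{n}0.png",cams.snapshot(n)[:,:,::-1])
E
```

```text
pics
{'t': 0.0, 'q': array([ 1.06648460e+00,  5.28437379e-01,  1.43388833e+00, -2.44677852e-05,
        1.18139756e+00, -1.78474963e-01]), 'qd': array([ 6.29446109e-04,  6.75467926e-05,  8.55980014e-04, -6.06599676e-04,
       -8.73989502e-04,  1.35671596e-03]), 'tau': array([-9.39796664e-04, -4.42355990e+01, -1.78019536e+01, -1.00753703e-04,
        8.44206254e-03, -1.89347827e-05]), 'tcp_pos': array([0.1996797 , 0.59149704, 0.23035575]), 'tool_rot': array([ 1.62193945e-01,  9.86758324e-01, -1.00761451e-03, -3.46004871e-04]), 'force': array([ 1.01024258,  0.42474064, -0.24689528]), 'ft_torque': array([-0.01475177,  0.01780604,  0.03440093]), 'gripper_force': 0.0, 'finger_gap': 0.9972552469230925}
0.0187
scene {'fx': 370.93400795006215, 'fy': 370.93400795006215, 'cx': 253.6862134908483, 'cy': 190.65087892652323, 'extrinsics': array([[-0.14770615,  0.98886557, -0.0181049 ,  0.11917911],
       [ 0.63341251,  0.08052171, -0.76961344, -0.30066759],
       [-0.75958639, -0.12514451, -0.63825338,  1.43006279],
       [ 0.        ,  0.        ,  0.        ,  1.        ]])}
top {'fx': 407.54930072833207, 'fy': 407.54930072833207, 'cx': 256.9913091795835, 'cy': 195.4911492506647, 'extrinsics': array([[ 0.0044842 , -0.99993079,  0.01087652, -0.04726656],
       [-0.99364452, -0.00567884, -0.11242031,  0.56099458],
       [ 0.1124743 , -0.01030328, -0.99360121,  1.13722728],
       [ 0.        ,  0.        ,  0.        ,  1.        ]])}
wrist {'fx': 324.49166441917976, 'fy': 324.49166441917976, 'cx': 249.78207128834083, 'cy': 193.19709716522945, 'extrinsics': array([[ 0.32016037,  0.94736208, -0.00155752, -0.62420155],
       [ 0.91052675, -0.30725707,  0.27664803, -0.03737715],
       [ 0.26160729, -0.0899899 , -0.96097005,  0.37931194],
       [ 0.        ,  0.        ,  0.        ,  1.        ]])}
```

View pics/top0.png

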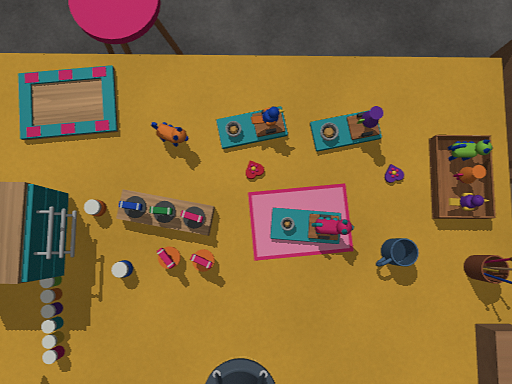

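View pics/scene0.png

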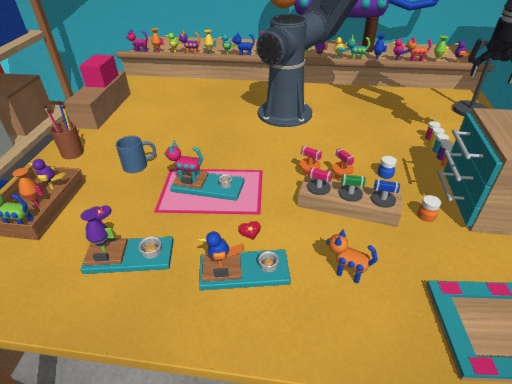

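The top view shows the cat stand on the pink mat, with its cup at about (288,224). Rack handles are blue (132,206), green (162,210) and pink (193,216); orange-collared look-alikes are at (168,258) and (203,260).

```bash
cat > h.py <<'E'
import cv2,numpy as np
from station import sensors,cams
def ray(m,u,v):
    E=m["extrinsics"];R=E[:3,:3];c=-R.T@E[:3,3]
    d=R.T@np.array([(u-m["cx"])/m["fx"],(v-m["cy"])/m["fy"],1.]);return c,d/np.linalg.norm(d)
def plane(m,u,v,z):
    c,d=ray(m,u,v);return c+d*(z-c[2])/d[2]
def tri(a,b):
    A=[];B=[]
    for c,d in (a,b):
        P=np.eye(3)-np.outer(d,d);A.append(P);B.append(P@c)
    p=np.linalg.solve(sum(A),sum(B));return p,[np.linalg.norm(P@p-q) for P,q in zip(A,B)]
HUE={"pink":(160,178),"blue":(105,122),"green":(55,80)}
def blobs(img,lo,hi,box=None,amin=15,s=120,v=60):
    hsv=cv2.cvtColor(img,cv2.COLOR_RGB2HSV)
    k=cv2.inRange(hsv,(lo,s,v),(hi,255,255))
    if box: 
        z=np.zeros_like(k);x0,y0,x1,y1=box;z[y0:y1,x0:x1]=k[y0:y1,x0:x1];k=z
    n,l,st,ce=cv2.connectedComponentsWithStats(k)
    out=[]
    for i in range(1,n):
        if st[i,4]>=amin:
            out.append((ce[i],st[i,4],cv2.minAreaRect(cv2.findNonZero((l==i).astype(np.uint8)))))
    return out
E
python3 - <<'E'
from h import *
t=cv2.imread("pics/top0.png")[:,:,::-1];s=cv2.imread("pics/scene0.png")[:,:,::-1]
mt,ms=cams.camera_model("top"),cams.camera_model("scene")
for k,(lo,hi) in HUE.items():
    b1=blobs(t,lo,hi,(110,185,222,275));b2=blobs(s,lo,hi,(290,140,405,215))
    for b in b1: print(k,"top",b[0].round(1),b[1],plane(mt,*b[0],.1).round(3),"rect",np.round(b[2][1],1),round(b[2][2]))
    for b in b2: print(k,"scene",b[0].round(1),b[1])
    for a in b1:
        for b in b2:
            p,e=tri(ray(mt,*a[0]),ray(ms,*b[0]))
            if max(e)<.006: print("  tri",a[0].round(),b[0].round(),p.round(4),np.round(e,4))
# cups
for uv in[(288,224)]: print("cup", plane(mt,*uv,.042).round(3))
print("cup s",plane(ms,225,181,.042).round(3))
for n,i,b,lo,hi in(("t",t,(265,205,345,250),80,98),("t rack",t,(110,185,222,240),5,18)):
    for q in blobs(i,lo,hi,b,60,60): print(n,q)
a=cv2.resize(t[200:260,240:360],None,fx=5,fy=5,interpolation=2);b=cv2.resize(s[155:205,150:270],None,fx=5,fy=5,interpolation=2)
cv2.imwrite("pics/c1.png",np.vstack([a,b])[:600,:,::-1])
E
```

```text
pink top [190.9 215.8] 95 [0.498 0.133 0.1  ] rect [13.6  6.6] 18
pink top [201. 219.] 15 [0.489 0.106 0.1  ] rect [1.9 6.3] 18
pink top [165.3 257.7] 106 [0.386 0.198 0.1  ] rect [14.4  7.6] 53
pink top [200.6 260.5] 99 [0.379 0.105 0.1  ] rect [13.9  6.7] 27
pink top [171.5 265.6] 17 [0.366 0.181 0.1  ] rect [2.2 7.2] 53
pink scene [310.  152.2] 107
pink scene [343.1 155.4] 94
pink scene [319.  155.2] 22
pink scene [350.5 160.6] 36
pink scene [319.4 174. ] 142
pink scene [329.8 176.8] 24
  tri [191. 216.] [319. 155.] [0.4948 0.1252 0.1471] [0.001 0.001]
  tri [191. 216.] [319. 174.] [0.4984 0.1327 0.0905] [0.002 0.002]
  tri [201. 219.] [310. 152.] [0.4866 0.1006 0.1486] [0.0007 0.0007]
  tri [165. 258.] [343. 155.] [0.3857 0.2001 0.0793] [0.0027 0.0027]
  tri [201. 260.] [310. 152.] [0.3786 0.1055 0.0775] [0.0021 0.0021]
  tri [172. 266.] [343. 155.] [0.3635 0.1945 0.0628] [0.0058 0.0058]
blue top [129.1 204.9] 91 [0.526 0.3   0.1  ] rect [13.9  6.5] 8
blue top [139.4 206.4] 16 [0.522 0.272 0.1  ] rect [2.2 6.3] 11
blue top [128.  266.2] 57 [0.364 0.296 0.1  ] rect [15.7  8.3] 62

[... 302 characters left out ...]
3] [0.0012 0.0012]
  tri [128. 266.] [386. 172.] [0.3586 0.3276 0.0109] [0.0047 0.0047]
  tri [128. 266.] [387. 186.] [ 0.3552  0.3432 -0.0443] [0.0038 0.0038]
green top [159.7 209.8] 89 [0.513 0.217 0.1  ] rect [ 6. 13.] 90
green scene [353.  180.3] 137
  tri [160. 210.] [353. 180.] [0.5142 0.2179 0.09  ] [0.0014 0.0014]
cup [ 0.48  -0.132  0.042]
cup s [ 0.499 -0.127  0.042]
t (array([296.27309894, 224.86099755]), np.int32(1223), ((305.3918762207031, 225.351318359375), (68.70052337646484, 30.94114875793457), 4.573921203613281))
t rack (array([166.49313358, 212.37952559]), np.int32(1602), ((165.0603485107422, 211.97415161132812), (95.01417541503906, 30.299654006958008), 10.491477966308594))
```

Call:
move_arm(targets=[{"dy":-1,"dz":0.5,"rz":-0.34},{"dy":-1,"dz":0.5,"rz":-0.34},{"dy":-1,"dz":0.5,"rz":-0.34},{"dy":-1,"dz":0.5,"rz":-0.34},{"dy":-1,"dz":0.5,"rz":-0.34},{"dy":-1,"dz":0.5,"rz":-0.34},{"dx":0.5,"dy":-1,"rz":-0.34},{"dx":0.5,"dy":-1,"rz":-0.34},{"dx":0.5,"dy":-1},{"dx":0.5,"dy":-1}], claw=100)

```text
schema error: expected keys dx, dy, dz, rx, ry, rz
```

Call:
move_arm(targets=[{"dx":1,"dy":-0.5,"dz":-0.14},{"dx":1,"dy":-0.5,"dz":-0.14},{"dx":1,"dy":-0.5,"dz":-0.14},{"dx":1,"dy":-0.5,"dz":-0.14},{"dx":1,"dy":-0.5,"dz":-0.14},{"dx":1,"dy":-0.5,"dz":-0.14},{"dx":1,"dy":-0.5,"dz":-0.14},{"dx":1,"dy":-0.5,"dz":-0.14},{"dx":1,"dy":-0.5,"dz":-0.14},{"dx":0.4}])

```text
schema error: expected keys dx, dy, dz, rx, ry, rz
```

```bash
python3 - <<'E'
from h import *
s=sensors.sense();print(s["t"],s["tcp_pos"],s["tool_rot"])
m=cams.camera_model("wrist");w=cams.snapshot("wrist");cv2.imwrite("pics/w1.png",w[:,:,::-1])
np.save("w1E.npy",m["extrinsics"])
for k,(lo,hi) in HUE.items():
    for b in blobs(w,lo,hi,None,60):
        bx=cv2.boxPoints(b[2]);P=[plane(m,*p,.101)[:2] for p in bx]
        print(k,b[0].round(1),b[1],plane(m,*b[0],.101).round(4),np.round(b[2][1],1),[p.round(3).tolist() for p in P])
E
```

```text
0.15 [0.19972667 0.59165056 0.23053771] [ 1.62155452e-01  9.86764859e-01 -8.01551438e-04 -2.83708915e-04]
pink [166.6 118.1] 183 [0.1264 0.5444 0.101 ] [27.5 12.1] [[0.115, 0.54], [0.115, 0.55], [0.137, 0.548], [0.136, 0.538]]
```

View pics/w1.png

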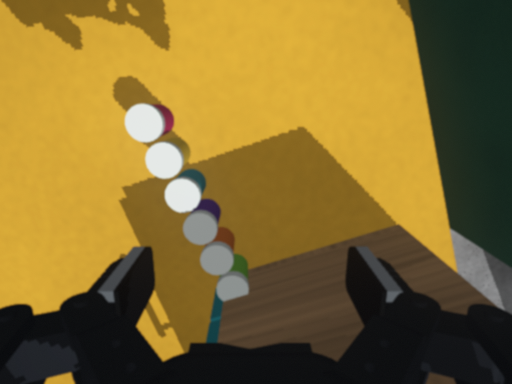

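The arm is still at the start: fingers at the bottom of the image (rows 250-380), paint jars and the chest's roof below. Resending with full rows.

Call:
move_arm(targets=[{"dx":0,"dy":-1,"dz":0.5,"rx":0,"ry":0,"rz":-0.34},{"dx":0,"dy":-1,"dz":0.5,"rx":0,"ry":0,"rz":-0.34},{"dx":0,"dy":-1,"dz":0.5,"rx":0,"ry":0,"rz":-0.34},{"dx":0,"dy":-1,"dz":0.5,"rx":0,"ry":0,"rz":-0.34},{"dx":0,"dy":-1,"dz":0.5,"rx":0,"ry":0,"rz":-0.34},{"dx":0,"dy":-1,"dz":0.5,"rx":0,"ry":0,"rz":-0.34},{"dx":0.5,"dy":-1,"dz":0,"rx":0,"ry":0,"rz":-0.34},{"dx":0.5,"dy":-1,"dz":0,"rx":0,"ry":0,"rz":-0.34},{"dx":0.5,"dy":-1,"dz":0,"rx":0,"ry":0,"rz":0},{"dx":0.5,"dy":-1,"dz":0,"rx":0,"ry":0,"rz":0}], claw=100)

```text
t: 1.45
tcp_pos: [0.2502, 0.3412, 0.3063]
tool_rot: [0.767, 0.641, 0.0, 0.0]
force: [-0.1, -0.7, -0.9]
finger_gap: 0.998
gripper_force: 0.0
```

Call:
move_arm(targets=[{"dx":1,"dy":-0.5,"dz":-0.14,"rx":0,"ry":0,"rz":0},{"dx":1,"dy":-0.5,"dz":-0.14,"rx":0,"ry":0,"rz":0},{"dx":1,"dy":-0.5,"dz":-0.14,"rx":0,"ry":0,"rz":0},{"dx":1,"dy":-0.5,"dz":-0.14,"rx":0,"ry":0,"rz":0},{"dx":1,"dy":-0.5,"dz":-0.14,"rx":0,"ry":0,"rz":0},{"dx":1,"dy":-0.5,"dz":-0.14,"rx":0,"ry":0,"rz":0},{"dx":1,"dy":-0.5,"dz":-0.14,"rx":0,"ry":0,"rz":0},{"dx":1,"dy":-0.5,"dz":-0.14,"rx":0,"ry":0,"rz":0},{"dx":1,"dy":-0.5,"dz":-0.14,"rx":0,"ry":0,"rz":0},{"dx":0.4,"dy":0,"dz":0,"rx":0,"ry":0,"rz":0}])

```text
t: 2.7
tcp_pos: [0.4863, 0.2288, 0.2744]
tool_rot: [0.768, 0.64, -0.0, -0.0]
force: [0.3, -0.4, 0.1]
finger_gap: 1.0
gripper_force: 0.0
```

```bash
python3 - <<'E'
from h import *
s=sensors.sense();print(s["t"],s["tcp_pos"],s["tool_rot"])
m=cams.camera_model("wrist");w=cams.snapshot("wrist");cv2.imwrite("pics/w2.png",w[:,:,::-1])
np.save("w2E.npy",m["extrinsics"])
for k,(lo,hi) in HUE.items():
    for b in blobs(w,lo,hi,None,60):
        bx=cv2.boxPoints(b[2]);P=[plane(m,*p,.101)[:2] for p in bx]
        print(k,b[0].round(1),b[1],plane(m,*b[0],.101).round(4),np.round(b[2][1],1),[p.round(3).tolist() for p in P])
E
```

```text
2.7 [0.48634481 0.22878917 0.27440195] [ 7.68155828e-01  6.40262888e-01 -2.16300817e-04 -1.03833795e-04]
pink [178.5 191.3] 152 [0.4131 0.2229 0.101 ] [15.9  9.8] [[0.404, 0.226], [0.412, 0.233], [0.422, 0.22], [0.414, 0.213]]
pink [161.6 211.4] 540 [0.3908 0.205  0.101 ] [16.4 33.5] [[0.371, 0.2], [0.4, 0.223], [0.41, 0.21], [0.381, 0.186]]
pink [278.5 231.3] 180 [0.5061 0.1615 0.101 ] [17.7 11. ] [[0.496, 0.158], [0.499, 0.17], [0.517, 0.165], [0.514, 0.153]]
pink [275.  256.9] 571 [0.4978 0.1327 0.101 ] [18.8 32.5] [[0.483, 0.116], [0.493, 0.153], [0.512, 0.147], [0.503, 0.11]]
pink [182.6 265.9] 176 [0.3973 0.1402 0.101 ] [15.7 12. ] [[0.386, 0.137], [0.392, 0.151], [0.408, 0.144], [0.402, 0.131]]
pink [177.1 289.5] 432 [0.3843 0.1129 0.101 ] [15.5 29. ] [[0.369, 0.099], [0.384, 0.133], [0.399, 0.126], [0.385, 0.092]]
pink [291.3 328.1] 1081 [0.5019 0.0399 0.101 ] [ 45.9 131.5] [[0.408, 0.043], [0.559, 0.057], [0.564, -0.006], [0.406, -0.023]]
blue [277.   63.1] 83 [0.5305 0.3247 0.101 ] [ 5. 17.] [[0.523, 0.328], [0.538, 0.325], [0.537, 0.321], [0.522, 0.324]]
blue [135.1  91.4]
[... 252 characters left out ...]
233 0.2716 0.101 ] [ 4. 16.] [[0.516, 0.275], [0.531, 0.272], [0.53, 0.269], [0.515, 0.271]]
blue [438.1 149.1] 64 [0.6731 0.2189 0.101 ] [15.5  6.5] [[0.663, 0.219], [0.665, 0.225], [0.679, 0.219], [0.678, 0.213]]
blue [478.1 176.8] 140 [0.7119 0.1836 0.101 ] [10. 17.] [[0.705, 0.191], [0.721, 0.188], [0.722, 0.177], [0.705, 0.18]]
blue [503.3 181.7] 89 [0.7368 0.1739 0.101 ] [ 9. 13.] [[0.731, 0.181], [0.744, 0.178], [0.745, 0.169], [0.732, 0.171]]
green [275.  153.1] 105 [0.5156 0.2437 0.101 ] [17.  6.] [[0.507, 0.242], [0.508, 0.248], [0.525, 0.245], [0.524, 0.239]]
green [277.9 180.5] 622 [0.5141 0.2159 0.101 ] [36.5 17.4] [[0.507, 0.235], [0.524, 0.233], [0.521, 0.196], [0.504, 0.197]]
```

View pics/w2.png

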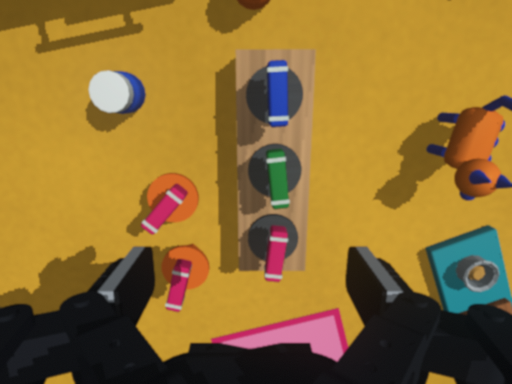

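The wrist view shows the rack keys' handles at blue (278,93), green (278,180) and pink (276,257). The look-alikes stand on the table at (165,210) and (180,285). The pink handle is at (0.498, 0.1325), yaw about -15.5°. I'll take pink first.

Call:
move_arm(targets=[{"dx":0.12,"dy":-0.96,"dz":-0.5,"rx":0,"ry":0,"rz":-0.045},{"dx":0.12,"dy":-0.96,"dz":-0.5,"rx":0,"ry":0,"rz":-0.045},{"dx":0.12,"dy":-0.96,"dz":-0.5,"rx":0,"ry":0,"rz":-0.045},{"dx":0.12,"dy":-0.96,"dz":-0.5,"rx":0,"ry":0,"rz":-0.035},{"dx":0,"dy":0,"dz":-1,"rx":0,"ry":0,"rz":0},{"dx":0,"dy":0,"dz":-1,"rx":0,"ry":0,"rz":0},{"dx":0,"dy":0,"dz":-1,"rx":0,"ry":0,"rz":0},{"dx":0,"dy":0,"dz":-1,"rx":0,"ry":0,"rz":0},{"dx":0,"dy":0,"dz":-1,"rx":0,"ry":0,"rz":0},{"dx":0,"dy":0,"dz":-1,"rx":0,"ry":0,"rz":0}], claw=60)

```text
t: 4.0
tcp_pos: [0.4967, 0.1344, 0.0744]
tool_rot: [0.795, 0.607, 0.0, -0.0]
force: [-0.3, 0.1, -0.1]
finger_gap: 0.597
gripper_force: 0.0
```

Call:
move_arm(targets=[{"dx":0,"dy":0,"dz":0,"rx":0,"ry":0,"rz":0},{"dx":0,"dy":0,"dz":0,"rx":0,"ry":0,"rz":0},{"dx":0,"dy":0,"dz":0,"rx":0,"ry":0,"rz":0},{"dx":0,"dy":0,"dz":0,"rx":0,"ry":0,"rz":0},{"dx":0,"dy":0,"dz":0,"rx":0,"ry":0,"rz":0},{"dx":0,"dy":0,"dz":0,"rx":0,"ry":0,"rz":0},{"dx":0,"dy":0,"dz":0.4,"rx":0,"ry":0,"rz":0},{"dx":0,"dy":0,"dz":0.8,"rx":0,"ry":0,"rz":0},{"dx":0,"dy":0,"dz":1,"rx":0,"ry":0,"rz":0},{"dx":0,"dy":0,"dz":1,"rx":0,"ry":0,"rz":0}], claw=0, newtons=70)

```text
t: 5.25
tcp_pos: [0.4966, 0.1334, 0.1555]
tool_rot: [0.795, 0.606, -0.0, -0.0]
force: [0.0, 0.2, -2.6]
finger_gap: 0.194
gripper_force: 68.6
```

Call:
move_arm(targets=[{"dx":0,"dy":-1,"dz":0.4,"rx":0,"ry":0,"rz":0.036},{"dx":0,"dy":-1,"dz":0.4,"rx":0,"ry":0,"rz":0.036},{"dx":0,"dy":-1,"dz":0.4,"rx":0,"ry":0,"rz":0.036},{"dx":0,"dy":-1,"dz":0.4,"rx":0,"ry":0,"rz":0.036},{"dx":0,"dy":-1,"dz":0.4,"rx":0,"ry":0,"rz":0.036},{"dx":0,"dy":-1,"dz":0.4,"rx":0,"ry":0,"rz":0.036},{"dx":0,"dy":-1,"dz":0.4,"rx":0,"ry":0,"rz":0.036},{"dx":0,"dy":-1,"dz":0.4,"rx":0,"ry":0,"rz":0.036},{"dx":0,"dy":-1,"dz":0.4,"rx":0,"ry":0,"rz":0.036},{"dx":0,"dy":-1,"dz":0.4,"rx":0,"ry":0,"rz":0.036}])

```text
t: 6.5
tcp_pos: [0.4962, -0.1171, 0.255]
tool_rot: [0.735, 0.679, -0.0, -0.0]
force: [-0.6, -0.9, -3.7]
finger_gap: 0.193
gripper_force: 68.7
```

Call:
move_arm(targets=[{"dx":0,"dy":-0.4,"dz":0,"rx":0,"ry":0,"rz":0},{"dx":0,"dy":-0.4,"dz":0,"rx":0,"ry":0,"rz":0},{"dx":0,"dy":-0.4,"dz":0,"rx":0,"ry":0,"rz":0},{"dx":0,"dy":-0.4,"dz":0,"rx":0,"ry":0,"rz":0},{"dx":0,"dy":-0.3,"dz":0,"rx":0,"ry":0,"rz":0},{"dx":0,"dy":-0.3,"dz":0,"rx":0,"ry":0,"rz":0},{"dx":0,"dy":-0.2,"dz":0,"rx":0,"ry":0,"rz":0},{"dx":0,"dy":-0.1,"dz":0,"rx":0,"ry":0,"rz":0},{"dx":0,"dy":0,"dz":0,"rx":0,"ry":0,"rz":0},{"dx":0,"dy":0,"dz":0,"rx":0,"ry":0,"rz":0}])

```text
t: 7.75
tcp_pos: [0.4969, -0.1786, 0.2548]
tool_rot: [0.735, 0.678, 0.0, -0.0]
force: [0.6, -0.1, -2.9]
finger_gap: 0.197
gripper_force: 68.7
```

```bash
python3 - <<'E'
from h import *
s=sensors.sense();print(s["t"],s["tcp_pos"],s["tool_rot"])
m=cams.camera_model("wrist");w=cams.snapshot("wrist");cv2.imwrite("pics/w3.png",w[:,:,::-1])
np.save("w3E.npy",m["extrinsics"])
for b in blobs(w,82,98,None,200,80): print(b)
E
```

```text
7.75 [ 0.49693286 -0.17864135  0.25480691] [ 7.34659535e-01  6.78435960e-01  3.34279550e-05 -1.22890765e-04]
(array([470.16776817,  43.78139298]), np.int32(1967), ((481.5, 52.0), (104.0, 59.0), 90.0))
(array([232.37167166, 130.73026627]), np.int32(6347), ((232.8231201171875, 144.9731903076172), (127.07449340820312, 78.16802215576172), 89.157470703125))
(array([452.53673938, 219.55549177]), np.int32(5226), ((463.57440185546875, 238.17588806152344), (145.7626190185547, 79.8128433227539), 81.11934661865234))
```

View pics/w3.png

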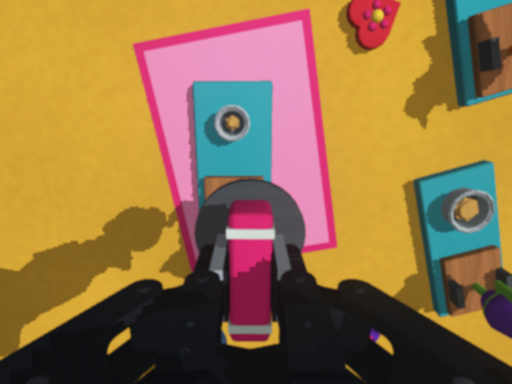

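The stand's cup is at (232,122) in this view, nearly square to the image. The held key hangs straight at the bottom centre.

```bash
python3 - <<'E'
from h import *
m=cams.camera_model("wrist");m["extrinsics"]=np.load("w3E.npy")
w=cv2.imread("pics/w3.png");hsv=cv2.cvtColor(w,cv2.COLOR_BGR2HSV)
def inside(bgrbox,mask):
    pass
x0,y0,x1,y1=205,92,262,152
sub=hsv[y0:y1,x0:x1]
notteal=255-cv2.inRange(sub,(80,80,30),(100,255,255))
cs,_=cv2.findContours(notteal,cv2.RETR_EXTERNAL,cv2.CHAIN_APPROX_NONE)
c=max(cs,key=cv2.contourArea)+np.array([x0,y0]);e=cv2.fitEllipse(c);print("outer",e,plane(m,*e[0],.042),plane(m,*e[0],.030))
gold=cv2.inRange(sub,(8,90,90),(30,255,255));c=cv2.findNonZero(gold)+np.array([x0,y0]);
print("gold",c.reshape(-1,2).mean(0),len(c),cv2.minEnclosingCircle(c),plane(m,*c.reshape(-1,2).mean(0),.032))
# stand edges: left/right teal boundaries by row
L=[];R=[]
for v in range(88,172,2):
    k=np.where(cv2.inRange(hsv[v:v+1],(80,80,60),(100,255,255))[0,150:300])[0]+150
    if len(k)>5: L.append(plane(m,k[0]-.5,v,.018)[:2]);R.append(plane(m,k[-1]+.5,v,.018)[:2])
for P in(L,R):
    P=np.array(P);f=np.polyfit(P[:,1],P[:,0],1);r=P[:,0]-np.polyval(f,P[:,1]);P=P[abs(r)<.002];f=np.polyfit(P[:,1],P[:,0],1)
    print("yaw",-np.degrees(np.arctan(f[0])),"x at y=-.13",np.polyval(f,-.13),len(P))
s=cams.snapshot("scene");ms=cams.camera_model("scene");E=ms["extrinsics"]
p=E[:3,:3]@np.array([.497,-.1786,.225])+E[:3,3];u,v=int(p[0]/p[2]*ms["fx"]+ms["cx"]),int(p[1]/p[2]*ms["fy"]+ms["cy"]);print(u,v)
a=cv2.resize(s[v-45:v+45,u-50:u+50],None,fx=5,fy=5,interpolation=2)
b=cv2.resize(w[80:170,190:280],(450,450),interpolation=2)
cv2.imwrite("pics/c2.png",np.hstack([a[:,:,::-1][:450,:350] if 0 else a[:,60:410,::-1],b]))
E
```

```text
outer ((231.52606201171875, 122.61451721191406), (34.953590393066406, 35.38408660888672), 7.767248153686523) [ 0.48249063 -0.13079053  0.042     ] [ 0.48176524 -0.13152921  0.03      ]
gold [232.42168675 121.92771084] 166 ((232.23077392578125, 122.0), 7.404325008392334) [ 0.48294302 -0.13074507  0.032     ]
yaw -4.206581288626967 x at y=-.13 0.4383808004936777 42
yaw -4.367573609658552 x at y=-.13 0.526500795395351 42
199 121
```

View pics/c2.png

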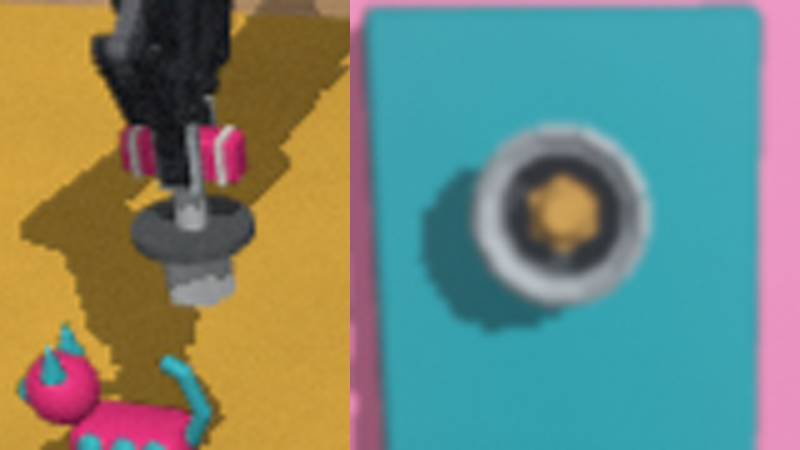

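The crop shows the held key's tube is about 33 mm wide, and the cup bore looks about 29 mm with a small nut. Pink is probably too large, but I'll try it gently.

Call:
move_arm(targets=[{"dx":-0.3,"dy":0.97,"dz":-0.3,"rx":0,"ry":0,"rz":0},{"dx":-0.3,"dy":0.97,"dz":-0.3,"rx":0,"ry":0,"rz":0},{"dx":0,"dy":0,"dz":-1,"rx":0,"ry":0,"rz":0},{"dx":0,"dy":0,"dz":-1,"rx":0,"ry":0,"rz":0},{"dx":0,"dy":0,"dz":-1,"rx":0,"ry":0,"rz":0},{"dx":0,"dy":0,"dz":-1,"rx":0,"ry":0,"rz":0},{"dx":0,"dy":0,"dz":-1,"rx":0,"ry":0,"rz":0},{"dx":0,"dy":0,"dz":-0.1,"rx":0,"ry":0,"rz":0},{"dx":0,"dy":0,"dz":-0.1,"rx":0,"ry":0,"rz":0},{"dx":0,"dy":0,"dz":0,"rx":0,"ry":0,"rz":0}])

```text
t: 9.1
tcp_pos: [0.4827, -0.1307, 0.1106]
tool_rot: [0.735, 0.678, 0.0, 0.001]
force: [-0.2, -0.4, -2.1]
finger_gap: 0.197
gripper_force: 68.6
```

Call:
move_arm(targets=[{"dx":0,"dy":0,"dz":-0.04,"rx":0,"ry":0,"rz":0},{"dx":0,"dy":0,"dz":-0.04,"rx":0,"ry":0,"rz":0},{"dx":0,"dy":0,"dz":-0.04,"rx":0,"ry":0,"rz":0},{"dx":0,"dy":0,"dz":-0.04,"rx":0,"ry":0,"rz":0},{"dx":0,"dy":0,"dz":-0.04,"rx":0,"ry":0,"rz":0},{"dx":0,"dy":0,"dz":-0.04,"rx":0,"ry":0,"rz":0},{"dx":0,"dy":0,"dz":-0.04,"rx":0,"ry":0,"rz":0},{"dx":0,"dy":0,"dz":-0.04,"rx":0,"ry":0,"rz":0},{"dx":0,"dy":0,"dz":-0.04,"rx":0,"ry":0,"rz":0},{"dx":0,"dy":0,"dz":0,"rx":0,"ry":0,"rz":0}])

```text
t: 10.35
tcp_pos: [0.4821, -0.1304, 0.103]
tool_rot: [0.735, 0.678, 0.0, 0.001]
force: [-3.2, 2.1, 16.9]
finger_gap: 0.195
gripper_force: 71.7
```

Pink stops on the cup's lip (mouth at about 41.6 mm), so it is too large. It goes back to its hole.

Call:
move_arm(targets=[{"dx":0,"dy":0,"dz":0.7,"rx":0,"ry":0,"rz":0},{"dx":0,"dy":0,"dz":1,"rx":0,"ry":0,"rz":0},{"dx":0.055,"dy":1,"dz":0,"rx":0,"ry":0,"rz":-0.023},{"dx":0.055,"dy":1,"dz":0,"rx":0,"ry":0,"rz":-0.023},{"dx":0.055,"dy":1,"dz":0,"rx":0,"ry":0,"rz":-0.023},{"dx":0.055,"dy":1,"dz":0,"rx":0,"ry":0,"rz":-0.023},{"dx":0.055,"dy":1,"dz":0,"rx":0,"ry":0,"rz":-0.023},{"dx":0.055,"dy":1,"dz":0,"rx":0,"ry":0,"rz":-0.023},{"dx":0.055,"dy":1,"dz":0,"rx":0,"ry":0,"rz":-0.023},{"dx":0.055,"dy":1,"dz":0,"rx":0,"ry":0,"rz":-0.023}])

```text
t: 11.6
tcp_pos: [0.4929, 0.0704, 0.1432]
tool_rot: [0.767, 0.642, -0.0, -0.0]
force: [-0.5, -0.4, -3.1]
finger_gap: 0.196
gripper_force: 68.7
```

Call:
move_arm(targets=[{"dx":0.055,"dy":1,"dz":0,"rx":0,"ry":0,"rz":0},{"dx":0.055,"dy":1,"dz":0,"rx":0,"ry":0,"rz":0},{"dx":0.03,"dy":0.55,"dz":0,"rx":0,"ry":0,"rz":0},{"dx":0,"dy":0,"dz":0,"rx":0,"ry":0,"rz":0},{"dx":0,"dy":0,"dz":-0.6,"rx":0,"ry":0,"rz":0},{"dx":0,"dy":0,"dz":-0.9,"rx":0,"ry":0,"rz":0},{"dx":0,"dy":0,"dz":-0.7,"rx":0,"ry":0,"rz":0},{"dx":0,"dy":0,"dz":-0.4,"rx":0,"ry":0,"rz":0},{"dx":0,"dy":0,"dz":-0.12,"rx":0,"ry":0,"rz":0},{"dx":0,"dy":0,"dz":0,"rx":0,"ry":0,"rz":0}])

```text
t: 12.85
tcp_pos: [0.4966, 0.1328, 0.0756]
tool_rot: [0.767, 0.642, 0.0, 0.0]
force: [-0.4, -0.1, 0.2]
finger_gap: 0.199
gripper_force: 69.1
```

Call:
move_arm(targets=[{"dx":0,"dy":0,"dz":0,"rx":0,"ry":0,"rz":0},{"dx":0,"dy":0,"dz":0,"rx":0,"ry":0,"rz":0},{"dx":0,"dy":0,"dz":0,"rx":0,"ry":0,"rz":0},{"dx":0,"dy":0,"dz":1,"rx":0,"ry":0,"rz":0},{"dx":0.16,"dy":0.83,"dz":0.3,"rx":0,"ry":0,"rz":0.05},{"dx":0.16,"dy":0.83,"dz":0,"rx":0,"ry":0,"rz":0.05},{"dx":0.17,"dy":0.83,"dz":0,"rx":0,"ry":0,"rz":0.05},{"dx":0.17,"dy":0.83,"dz":0,"rx":0,"ry":0,"rz":0.05},{"dx":0,"dy":0,"dz":-0.7,"rx":0,"ry":0,"rz":0},{"dx":0,"dy":0,"dz":-0.65,"rx":0,"ry":0,"rz":0}], claw=60)

```text
t: 14.1
tcp_pos: [0.5131, 0.217, 0.0735]
tool_rot: [0.732, 0.682, 0.0, 0.0]
force: [0.3, 0.1, 0.2]
finger_gap: 0.598
gripper_force: 0.0
```

Call:
move_arm(targets=[{"dx":0,"dy":0,"dz":0,"rx":0,"ry":0,"rz":0},{"dx":0,"dy":0,"dz":0,"rx":0,"ry":0,"rz":0},{"dx":0,"dy":0,"dz":0,"rx":0,"ry":0,"rz":0},{"dx":0,"dy":0,"dz":0,"rx":0,"ry":0,"rz":0},{"dx":0,"dy":0,"dz":0,"rx":0,"ry":0,"rz":0},{"dx":0,"dy":0,"dz":0,"rx":0,"ry":0,"rz":0},{"dx":0,"dy":0,"dz":0.8,"rx":0,"ry":0,"rz":0},{"dx":0,"dy":0,"dz":1,"rx":0,"ry":0,"rz":0},{"dx":0,"dy":0,"dz":1,"rx":0,"ry":0,"rz":0},{"dx":0,"dy":0,"dz":1,"rx":0,"ry":0,"rz":0}], claw=0)

```text
t: 15.35
tcp_pos: [0.5127, 0.2163, 0.1698]
tool_rot: [0.732, 0.681, -0.0, -0.0]
force: [-0.2, -0.3, -2.1]
finger_gap: 0.195
gripper_force: 69.1
```

```bash
python3 - <<'E'
from h import *
s=sensors.sense();p=s["tcp_pos"];print(s["t"],p)
i=cams.snapshot("scene");ms=cams.camera_model("scene");E=ms["extrinsics"]
q=E[:3,:3]@(p-[0,0,.03])+E[:3,3];u,v=int(q[0]/q[2]*ms["fx"]+ms["cx"]),int(q[1]/q[2]*ms["fy"]+ms["cy"])
cv2.imwrite("pics/c3.png",cv2.resize(i[v-45:v+55,u-80:u+70],None,fx=5,fy=5,interpolation=2)[:,:,::-1])
E
```

```text
15.35 [0.51267497 0.21629747 0.16975276]
```

View pics/c3.png

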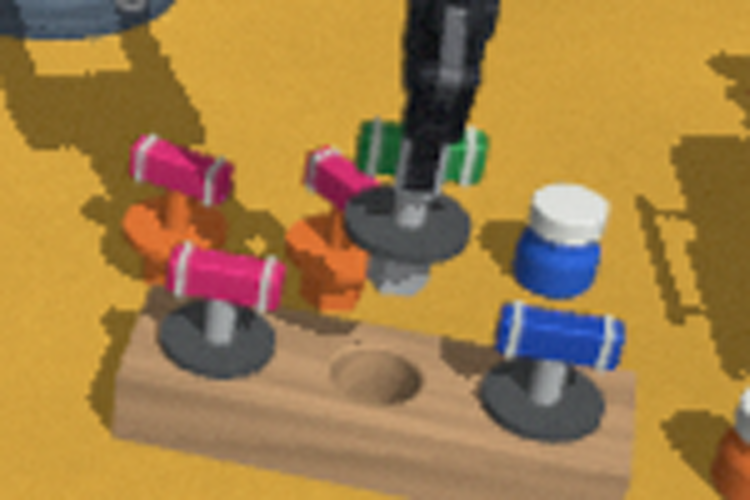

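Pink hangs upright again and green is held cleanly. Green goes to the nut.

Call:
move_arm(targets=[{"dx":-0.089,"dy":-0.99,"dz":0,"rx":0,"ry":0,"rz":0},{"dx":-0.089,"dy":-0.99,"dz":0,"rx":0,"ry":0,"rz":0},{"dx":-0.089,"dy":-0.99,"dz":0,"rx":0,"ry":0,"rz":0},{"dx":-0.089,"dy":-0.99,"dz":0,"rx":0,"ry":0,"rz":0},{"dx":-0.089,"dy":-0.99,"dz":0,"rx":0,"ry":0,"rz":0},{"dx":-0.089,"dy":-0.99,"dz":0,"rx":0,"ry":0,"rz":0},{"dx":-0.089,"dy":-0.99,"dz":0,"rx":0,"ry":0,"rz":0},{"dx":-0.089,"dy":-0.99,"dz":0,"rx":0,"ry":0,"rz":0},{"dx":-0.089,"dy":-0.99,"dz":0,"rx":0,"ry":0,"rz":0},{"dx":-0.089,"dy":-0.99,"dz":0,"rx":0,"ry":0,"rz":0}])

```text
t: 16.65
tcp_pos: [0.4904, -0.0319, 0.1686]
tool_rot: [0.732, 0.681, -0.0, -0.0]
force: [-0.1, -0.2, -2.9]
finger_gap: 0.196
gripper_force: 69.3
```

Call:
move_arm(targets=[{"dx":-0.088,"dy":-0.99,"dz":0,"rx":0,"ry":0,"rz":0},{"dx":-0.088,"dy":-0.99,"dz":0,"rx":0,"ry":0,"rz":0},{"dx":-0.088,"dy":-0.99,"dz":0,"rx":0,"ry":0,"rz":0},{"dx":-0.088,"dy":-0.99,"dz":0,"rx":0,"ry":0,"rz":0},{"dx":0,"dy":0,"dz":-0.5,"rx":0,"ry":0,"rz":0},{"dx":0,"dy":0,"dz":-1,"rx":0,"ry":0,"rz":0},{"dx":0,"dy":0,"dz":-0.7,"rx":0,"ry":0,"rz":0},{"dx":0,"dy":0,"dz":-0.3,"rx":0,"ry":0,"rz":0},{"dx":0,"dy":0,"dz":0,"rx":0,"ry":0,"rz":0},{"dx":0,"dy":0,"dz":0,"rx":0,"ry":0,"rz":0}])

```text
t: 17.9
tcp_pos: [0.4824, -0.1301, 0.107]
tool_rot: [0.732, 0.682, 0.0, 0.0]
force: [-0.7, 0.1, -2.0]
finger_gap: 0.195
gripper_force: 69.2
```

Call:
move_arm(targets=[{"dx":0,"dy":0,"dz":-0.03,"rx":0,"ry":0,"rz":0},{"dx":0,"dy":0,"dz":-0.03,"rx":0,"ry":0,"rz":0},{"dx":0,"dy":0,"dz":-0.03,"rx":0,"ry":0,"rz":0},{"dx":0,"dy":0,"dz":-0.03,"rx":0,"ry":0,"rz":0},{"dx":0,"dy":0,"dz":-0.03,"rx":0,"ry":0,"rz":0},{"dx":0,"dy":0,"dz":-0.03,"rx":0,"ry":0,"rz":0},{"dx":0,"dy":0,"dz":-0.03,"rx":0,"ry":0,"rz":0},{"dx":0,"dy":0,"dz":-0.03,"rx":0,"ry":0,"rz":0},{"dx":0,"dy":0,"dz":0,"rx":0,"ry":0,"rz":0},{"dx":0,"dy":0,"dz":0,"rx":0,"ry":0,"rz":0}])

```text
t: 19.15
tcp_pos: [0.4819, -0.1302, 0.1006]
tool_rot: [0.732, 0.681, -0.0, -0.0]
force: [-0.9, -1.1, -2.0]
finger_gap: 0.2
gripper_force: 69.2
```

Call:
move_arm(targets=[{"dx":0,"dy":0,"dz":-0.03,"rx":0,"ry":0,"rz":0},{"dx":0,"dy":0,"dz":-0.03,"rx":0,"ry":0,"rz":0},{"dx":0,"dy":0,"dz":-0.03,"rx":0,"ry":0,"rz":0},{"dx":0,"dy":0,"dz":-0.03,"rx":0,"ry":0,"rz":0},{"dx":0,"dy":0,"dz":-0.03,"rx":0,"ry":0,"rz":0},{"dx":0,"dy":0,"dz":-0.03,"rx":0,"ry":0,"rz":0},{"dx":0,"dy":0,"dz":0,"rx":0,"ry":0,"rz":0},{"dx":0,"dy":0,"dz":0,"rx":0,"ry":0,"rz":0},{"dx":0,"dy":0,"dz":0,"rx":0,"ry":0,"rz":0},{"dx":0,"dy":0,"dz":0,"rx":0,"ry":0,"rz":0}])

```text
t: 20.4
tcp_pos: [0.482, -0.1305, 0.099]
tool_rot: [0.732, 0.682, -0.0, 0.001]
force: [-6.3, 0.7, 24.6]
finger_gap: 0.201
gripper_force: 73.1
```

Call:
move_arm(targets=[{"dx":0,"dy":0,"dz":0.06,"rx":0,"ry":0,"rz":0},{"dx":-0.02,"dy":0,"dz":0,"rx":0,"ry":0,"rz":0},{"dx":-0.02,"dy":0,"dz":0,"rx":0,"ry":0,"rz":0},{"dx":0,"dy":0,"dz":-0.02,"rx":0,"ry":0,"rz":0},{"dx":0,"dy":0,"dz":-0.02,"rx":0,"ry":0,"rz":0},{"dx":0,"dy":0,"dz":-0.02,"rx":0,"ry":0,"rz":0},{"dx":0,"dy":0,"dz":-0.02,"rx":0,"ry":0,"rz":0},{"dx":0,"dy":0,"dz":0,"rx":0,"ry":0,"rz":0},{"dx":0,"dy":0,"dz":0,"rx":0,"ry":0,"rz":0},{"dx":0,"dy":0,"dz":0,"rx":0,"ry":0,"rz":0}])

```text
t: 21.65
tcp_pos: [0.4818, -0.1306, 0.099]
tool_rot: [0.732, 0.682, 0.001, 0.002]
force: [-4.9, 1.2, 26.1]
finger_gap: 0.194
gripper_force: 73.3
```

Green seats firmly in the flare about 20 mm above the nut's foot, at the same height after a 1 mm shift. It is too large, so it goes back. Blue must be the smaller one.

Call:
move_arm(targets=[{"dx":0,"dy":0,"dz":0.9,"rx":0,"ry":0,"rz":0},{"dx":0,"dy":0,"dz":1,"rx":0,"ry":0,"rz":0},{"dx":0.093,"dy":1,"dz":0,"rx":0,"ry":0,"rz":0},{"dx":0.093,"dy":1,"dz":0,"rx":0,"ry":0,"rz":0},{"dx":0.093,"dy":1,"dz":0,"rx":0,"ry":0,"rz":0},{"dx":0.093,"dy":1,"dz":0,"rx":0,"ry":0,"rz":0},{"dx":0.093,"dy":1,"dz":0,"rx":0,"ry":0,"rz":0},{"dx":0.093,"dy":1,"dz":0,"rx":0,"ry":0,"rz":0},{"dx":0.093,"dy":1,"dz":0,"rx":0,"ry":0,"rz":0},{"dx":0.093,"dy":1,"dz":0,"rx":0,"ry":0,"rz":0}])

```text
t: 22.9
tcp_pos: [0.4995, 0.0708, 0.1428]
tool_rot: [0.732, 0.681, 0.0, -0.0]
force: [0.5, -0.1, -1.7]
finger_gap: 0.197
gripper_force: 69.3
```

Call:
move_arm(targets=[{"dx":0.09,"dy":1,"dz":0,"rx":0,"ry":0,"rz":0},{"dx":0.09,"dy":1,"dz":0,"rx":0,"ry":0,"rz":0},{"dx":0.09,"dy":1,"dz":0,"rx":0,"ry":0,"rz":0},{"dx":0.09,"dy":1,"dz":0,"rx":0,"ry":0,"rz":0},{"dx":0.09,"dy":1,"dz":0,"rx":0,"ry":0,"rz":0},{"dx":0.09,"dy":0.86,"dz":0,"rx":0,"ry":0,"rz":0},{"dx":0,"dy":0,"dz":-0.6,"rx":0,"ry":0,"rz":0},{"dx":0,"dy":0,"dz":-1,"rx":0,"ry":0,"rz":0},{"dx":0,"dy":0,"dz":-0.7,"rx":0,"ry":0,"rz":0},{"dx":0,"dy":0,"dz":-0.4,"rx":0,"ry":0,"rz":0}])

```text
t: 24.15
tcp_pos: [0.5116, 0.2148, 0.0744]
tool_rot: [0.732, 0.682, -0.002, -0.001]
force: [-10.4, -10.8, 44.9]
finger_gap: 0.197
gripper_force: 76.6
```

```bash
python3 - <<'E'
from h import *
i=cams.snapshot("scene");s=sensors.sense();print(s["t"],s["tcp_pos"],s["tool_rot"],s["force"])
cv2.imwrite("pics/c4.png",cv2.resize(i[120:225,285:415],None,fx=5,fy=5,interpolation=2)[:,:,::-1])
E
```

```text
24.2 [0.51192901 0.21489508 0.07478338] [ 7.31897855e-01  6.81411588e-01 -1.86790439e-03 -5.37366097e-04] [-1.30263379 -0.6150359  -0.58300089]
```

View pics/c4.png

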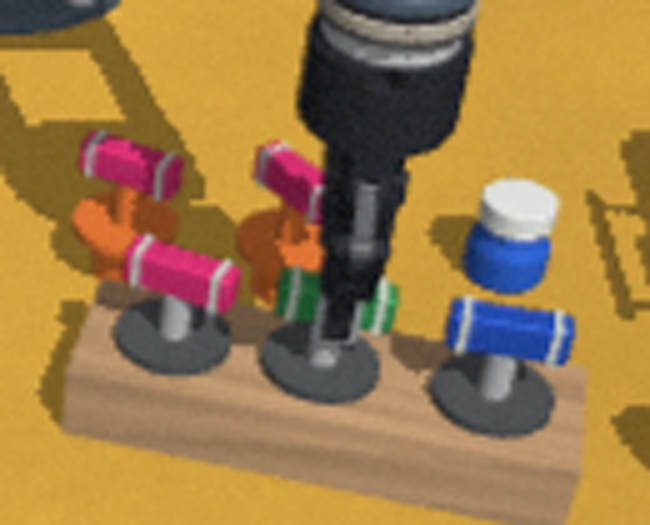

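Green is seated flat in its hole. I'll release it and grasp blue.

Call:
move_arm(targets=[{"dx":0,"dy":0,"dz":0,"rx":0,"ry":0,"rz":0},{"dx":0,"dy":0,"dz":0,"rx":0,"ry":0,"rz":0},{"dx":0,"dy":0,"dz":0,"rx":0,"ry":0,"rz":0},{"dx":0,"dy":0,"dz":1,"rx":0,"ry":0,"rz":0},{"dx":0.14,"dy":0.83,"dz":0.3,"rx":0,"ry":0,"rz":-0.03},{"dx":0.14,"dy":0.83,"dz":0,"rx":0,"ry":0,"rz":-0.03},{"dx":0.14,"dy":0.83,"dz":0,"rx":0,"ry":0,"rz":-0.03},{"dx":0.13,"dy":0.83,"dz":0,"rx":0,"ry":0,"rz":-0.03},{"dx":0,"dy":0,"dz":-0.7,"rx":0,"ry":0,"rz":0},{"dx":0,"dy":0,"dz":-0.6,"rx":0,"ry":0,"rz":0}], claw=60)

```text
t: 25.45
tcp_pos: [0.5258, 0.2986, 0.074]
tool_rot: [0.753, 0.658, -0.001, -0.0]
force: [-0.8, -0.1, -0.4]
finger_gap: 0.598
gripper_force: 0.0
```

Call:
move_arm(targets=[{"dx":0,"dy":0,"dz":0,"rx":0,"ry":0,"rz":0},{"dx":0,"dy":0,"dz":0,"rx":0,"ry":0,"rz":0},{"dx":0,"dy":0,"dz":0,"rx":0,"ry":0,"rz":0},{"dx":0,"dy":0,"dz":0,"rx":0,"ry":0,"rz":0},{"dx":0,"dy":0,"dz":0,"rx":0,"ry":0,"rz":0},{"dx":0,"dy":0,"dz":0,"rx":0,"ry":0,"rz":0},{"dx":0,"dy":0,"dz":0.8,"rx":0,"ry":0,"rz":0},{"dx":0,"dy":0,"dz":1,"rx":0,"ry":0,"rz":0},{"dx":0,"dy":0,"dz":1,"rx":0,"ry":0,"rz":0},{"dx":0,"dy":0,"dz":1,"rx":0,"ry":0,"rz":0}], claw=0)

```text
t: 26.7
tcp_pos: [0.5265, 0.2993, 0.1713]
tool_rot: [0.753, 0.658, -0.0, -0.0]
force: [-0.1, -0.6, -1.7]
finger_gap: 0.195
gripper_force: 70.7
```

Call:
move_arm(targets=[{"dx":-0.1,"dy":-0.955,"dz":0.6,"rx":0,"ry":0,"rz":0.0063},{"dx":-0.1,"dy":-0.955,"dz":0,"rx":0,"ry":0,"rz":0.0063},{"dx":-0.1,"dy":-0.955,"dz":0,"rx":0,"ry":0,"rz":0.0063},{"dx":-0.1,"dy":-0.955,"dz":0,"rx":0,"ry":0,"rz":0.0063},{"dx":-0.1,"dy":-0.955,"dz":0,"rx":0,"ry":0,"rz":0.0063},{"dx":-0.1,"dy":-0.955,"dz":0,"rx":0,"ry":0,"rz":0.0063},{"dx":-0.1,"dy":-0.955,"dz":0,"rx":0,"ry":0,"rz":0.0063},{"dx":-0.1,"dy":-0.955,"dz":0,"rx":0,"ry":0,"rz":0.0063},{"dx":-0.1,"dy":-0.955,"dz":0,"rx":0,"ry":0,"rz":0.0063},{"dx":-0.1,"dy":-0.955,"dz":0,"rx":0,"ry":0,"rz":0.0063}])

```text
t: 27.95
tcp_pos: [0.5016, 0.0599, 0.1857]
tool_rot: [0.742, 0.671, 0.0, 0.0]
force: [0.3, -0.1, -2.0]
finger_gap: 0.195
gripper_force: 70.8
```

Call:
move_arm(targets=[{"dx":-0.1,"dy":-0.955,"dz":0,"rx":0,"ry":0,"rz":0.0063},{"dx":-0.1,"dy":-0.955,"dz":0,"rx":0,"ry":0,"rz":0.0063},{"dx":-0.1,"dy":-0.955,"dz":0,"rx":0,"ry":0,"rz":0.0063},{"dx":-0.1,"dy":-0.955,"dz":0,"rx":0,"ry":0,"rz":0.0063},{"dx":-0.1,"dy":-0.955,"dz":-0.5,"rx":0,"ry":0,"rz":0.0063},{"dx":-0.1,"dy":-0.955,"dz":-0.5,"rx":0,"ry":0,"rz":0.0063},{"dx":-0.1,"dy":-0.955,"dz":-0.5,"rx":0,"ry":0,"rz":0.0063},{"dx":-0.1,"dy":-0.955,"dz":-0.5,"rx":0,"ry":0,"rz":0.0063},{"dx":0,"dy":0,"dz":-0.7,"rx":0,"ry":0,"rz":0},{"dx":0,"dy":0,"dz":-0.4,"rx":0,"ry":0,"rz":0}])

```text
t: 29.2
tcp_pos: [0.4815, -0.1305, 0.1074]
tool_rot: [0.733, 0.68, -0.0, -0.0]
force: [0.1, 0.1, -2.1]
finger_gap: 0.196
gripper_force: 70.7
```

Call:
move_arm(targets=[{"dx":0,"dy":0,"dz":0,"rx":0,"ry":0,"rz":0},{"dx":0,"dy":0,"dz":-0.05,"rx":0,"ry":0,"rz":0},{"dx":0,"dy":0,"dz":-0.05,"rx":0,"ry":0,"rz":0},{"dx":0,"dy":0,"dz":-0.05,"rx":0,"ry":0,"rz":0},{"dx":0,"dy":0,"dz":-0.05,"rx":0,"ry":0,"rz":0},{"dx":0,"dy":0,"dz":-0.05,"rx":0,"ry":0,"rz":0},{"dx":0,"dy":0,"dz":-0.05,"rx":0,"ry":0,"rz":0},{"dx":0,"dy":0,"dz":-0.05,"rx":0,"ry":0,"rz":0},{"dx":0,"dy":0,"dz":0,"rx":0,"ry":0,"rz":0},{"dx":0,"dy":0,"dz":0,"rx":0,"ry":0,"rz":0}])

```text
t: 30.45
tcp_pos: [0.4818, -0.1304, 0.0993]
tool_rot: [0.733, 0.68, 0.0, 0.0]
force: [-0.2, -0.3, -2.1]
finger_gap: 0.197
gripper_force: 70.7
```

Call:
move_arm(targets=[{"dx":0,"dy":0,"dz":-0.04,"rx":0,"ry":0,"rz":0},{"dx":0,"dy":0,"dz":-0.04,"rx":0,"ry":0,"rz":0},{"dx":0,"dy":0,"dz":-0.04,"rx":0,"ry":0,"rz":0},{"dx":0,"dy":0,"dz":-0.04,"rx":0,"ry":0,"rz":0},{"dx":0,"dy":0,"dz":-0.04,"rx":0,"ry":0,"rz":0},{"dx":0,"dy":0,"dz":-0.04,"rx":0,"ry":0,"rz":0},{"dx":0,"dy":0,"dz":-0.04,"rx":0,"ry":0,"rz":0},{"dx":0,"dy":0,"dz":-0.04,"rx":0,"ry":0,"rz":0},{"dx":0,"dy":0,"dz":0,"rx":0,"ry":0,"rz":0},{"dx":0,"dy":0,"dz":0,"rx":0,"ry":0,"rz":0}])

```text
t: 31.7
tcp_pos: [0.4818, -0.1304, 0.0913]
tool_rot: [0.733, 0.68, 0.0, -0.0]
force: [0.2, 0.2, -2.8]
finger_gap: 0.197
gripper_force: 70.7
```

Call:
move_arm(targets=[{"dx":0,"dy":0,"dz":-0.05,"rx":0,"ry":0,"rz":0},{"dx":0,"dy":0,"dz":-0.05,"rx":0,"ry":0,"rz":0},{"dx":0,"dy":0,"dz":-0.05,"rx":0,"ry":0,"rz":0},{"dx":0,"dy":0,"dz":-0.05,"rx":0,"ry":0,"rz":0},{"dx":0,"dy":0,"dz":0,"rx":0,"ry":0,"rz":0},{"dx":0,"dy":0,"dz":0,"rx":0,"ry":0,"rz":0},{"dx":0,"dy":0,"dz":0,"rx":0,"ry":0,"rz":0},{"dx":0,"dy":0,"dz":0,"rx":0,"ry":0,"rz":0},{"dx":0,"dy":0,"dz":0,"rx":0,"ry":0,"rz":0},{"dx":0,"dy":0,"dz":0,"rx":0,"ry":0,"rz":0}])

```text
t: 32.95
tcp_pos: [0.4818, -0.1304, 0.0863]
tool_rot: [0.733, 0.68, -0.0, 0.0]
force: [0.6, -0.2, -2.4]
finger_gap: 0.192
gripper_force: 70.7
```

Five millimetres down over the hexagon with no resistance, so blue fits. Seating it.

Call:
move_arm(targets=[{"dx":0,"dy":0,"dz":-0.05,"rx":0,"ry":0,"rz":0},{"dx":0,"dy":0,"dz":-0.05,"rx":0,"ry":0,"rz":0},{"dx":0,"dy":0,"dz":-0.05,"rx":0,"ry":0,"rz":0},{"dx":0,"dy":0,"dz":-0.05,"rx":0,"ry":0,"rz":0},{"dx":0,"dy":0,"dz":-0.05,"rx":0,"ry":0,"rz":0},{"dx":0,"dy":0,"dz":-0.04,"rx":0,"ry":0,"rz":0},{"dx":0,"dy":0,"dz":-0.04,"rx":0,"ry":0,"rz":0},{"dx":0,"dy":0,"dz":0,"rx":0,"ry":0,"rz":0},{"dx":0,"dy":0,"dz":0,"rx":0,"ry":0,"rz":0},{"dx":0,"dy":0,"dz":0,"rx":0,"ry":0,"rz":0}])

```text
t: 34.2
tcp_pos: [0.4819, -0.1304, 0.0799]
tool_rot: [0.733, 0.68, 0.0, 0.001]
force: [-3.1, 1.1, 14.5]
finger_gap: 0.196
gripper_force: 73.2
```

Call:
move_arm(targets=[{"dx":0,"dy":0,"dz":-0.02,"rx":0,"ry":0,"rz":0},{"dx":0,"dy":0,"dz":-0.02,"rx":0,"ry":0,"rz":0},{"dx":0,"dy":0,"dz":0,"rx":0,"ry":0,"rz":0},{"dx":0,"dy":0,"dz":0,"rx":0,"ry":0,"rz":0},{"dx":0,"dy":0,"dz":0,"rx":0,"ry":0,"rz":0},{"dx":0,"dy":0,"dz":0,"rx":0,"ry":0,"rz":0},{"dx":0,"dy":0,"dz":0,"rx":0,"ry":0,"rz":0},{"dx":0,"dy":0,"dz":0,"rx":0,"ry":0,"rz":0},{"dx":0,"dy":0,"dz":0,"rx":0,"ry":0,"rz":0},{"dx":0,"dy":0,"dz":0,"rx":0,"ry":0,"rz":0}])

```text
t: 35.45
tcp_pos: [0.482, -0.1305, 0.0798]
tool_rot: [0.733, 0.68, 0.0, 0.001]
force: [-4.0, 2.7, 22.3]
finger_gap: 0.197
gripper_force: 74.4
```

```bash
python3 - <<'E'
from h import *
s=sensors.sense();print(s["t"],s["tcp_pos"],s["tool_rot"],s["force"])
i=cams.snapshot("scene")
cv2.imwrite("pics/f.png",cv2.resize(i[90:250,150:415],None,fx=3,fy=3,interpolation=2)[:,:,::-1])
E
```

```text
35.45 [ 0.48199387 -0.13048234  0.07984966] [7.32940348e-01 6.80292415e-01 1.85889454e-04 8.01211108e-04] [-4.04665835  2.73902479 22.27069835]
```

View pics/f.png

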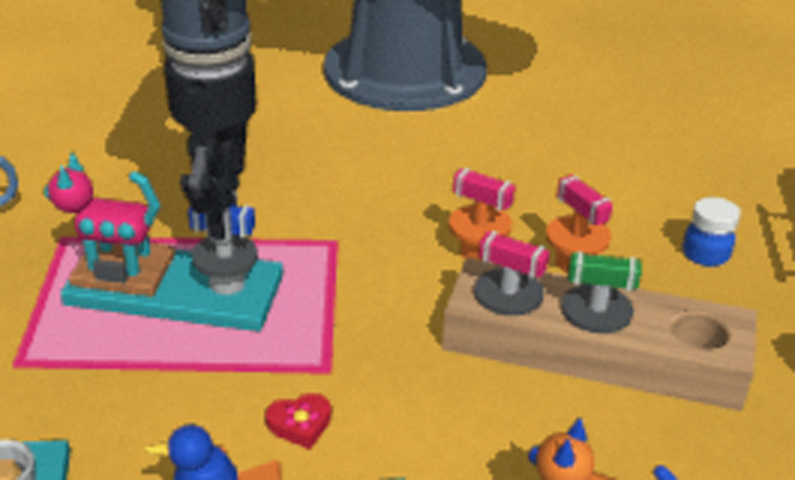

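Blue is firmly seated: pressing harder no longer moves it, the height matches the cup floor, and the collar sits just above the lip. Pink and green hang upright in the rack.

```bash
python3 -c "
from station import order
print(order.sign_off())"
```

```text
the job is handed in; nothing more can be done
None
```

The blue key is the one that fits: it is fully home over the cat stand's nut and still gripped, with the pink and green keys hanging upright in the rack, and the job is handed in at about 35 s.

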